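Slide the valve box cover back and shut the marked valve

ROBOT

A 6-joint arm with a two-finger parallel gripper is mounted at the origin on a cart in front of the work surface, level with it; the furniture and walls round the work are solid. World frame = base frame: x ahead of the robot, y to its left, z up, the work surface at z = 0. Lengths are in m, angles in rad, forces in N, time in s.
With the tool pointing down it reaches from about 0.375 to 0.9 m from the base axis. Payload 3.1 kg.
Tool frame: the origin (TCP) lies at the centre of the arm's flange, where the gripper is bolted on; the fingertips stand 182 mm ahead of it and the grasp point (between the pads) lies 164 mm ahead of it; z points along the fingers, y is the line along which they close (so a half turn about z gives the same grasp; the last joint's range is limited). The gripper opens to 87 mm and grips with 3 to 60 N. Pads are 19 mm wide; open, the fingers measure 117 mm over their backs; the gripper's body (75 mm by 190 mm) begins 51 mm behind the grasp point.
Start: joints at [-1.466, 0.527, 1.433, -0, 1.181, -0.178], TCP at [0.175, -0.6, 0.405] pointing down, gripper open.
Joint ranges: [-3.08, 3.08], [-0.75, 2.2], [0.22, 2.44], [-1.43, 4.57], [0, 2.65], [-2.85, 2.85]. Speed limits (rad/s): [2.79, 2.79, 3.14, 3.14, 3.14, 3.14].

INTERFACE

Orientations are given as a unit quaternion [x, y, z, w].
In Python, from rig import * gives the robot as it stands.
- The arm moves only by the tool move_arm, never from a script. Its argument "commands" is a list that holds one entry, the list of rows, each a list of 6 numbers: the shift along the tool's x, y, z in units of 40 mm (1.0 is 40 mm), then the turn, a rotation vector about the tool's x, y, z in rad. A call has 1 to 12 rows; each row is the pose to reach, as a shift and turn from the pose commanded when the call began, along the tool's axes at that moment; what a row does not reach only later rows make up. A row lasts 1/8 s, in which the tool goes at most 62.5 mm and 10.7 degrees, less where a joint would pass 70% of its speed; a pose out of reach is approached as far as the arm can. A call with a gripper value outside its range is refused whole. "claw" is the closure, from -1 (fully open) to 1 (shut), so that 0 is half open, set as the call begins (left out, the last holds). The fingers move at their own pace and stop on an object; "squeeze" is the grip in N (left out, the last holds). Time passes only in rows, so rows that repeat a pose let the fingers close. It gives the time, the measured TCP pose, the force, the opening and the grip force at its end, in the units of the state.
- get_obs(): the state, without advancing time (a new reading comes with each control period).
- camera(name): name is "side" or "top" or "wrist"; returns a dict with "pixels" (400x640x3 uint8, blue, green, red), "range_z" (400x640 float32, m along the optical axis (not along the pixel's ray), 0 where there is no reading), "camera_matrix" (3x3 intrinsics, pixels), "extrinsics" (4x4, takes a point from world to camera coordinates). Camera axes: x right, y up, looking along -z (the intrinsics and any distortion apply to the point x, -y, -z); pixel columns grow to the right and rows downward; lengths in m; the calibration is good to about 2 mm. The wrist camera is an equidistant fisheye: a pixel r from the principal point sees the ray r / f radians off the axis. A picture is of the moment at which its call begins.
- hand_in(): hands the job in; it is judged then, once.
The state is a dict: "time": time; "q": joint angles; "joint_velocities": joint speeds; "joint_torque": joint torques, N m; "position": TCP position; "tool_rot": TCP orientation; "ft_force": force on the tool from outside, world axes, zero at the start; "moment": the same for the moment, N m; "grip_width": finger opening in m; "grip_force": force on a finger pad.
Only numpy, scipy, OpenCV 4.12 (cv2) and the standard library are available. Lean on these libraries where they do the work, as an engineer would, in place of code of your own. Each camera call takes 0.05 s, during which the arm holds its last target. There are 200 camera calls.

TASK

Shut the marked valve in the low grey valve box, only pushing with the fingertips and lifting nothing: push the loose cover by its upright bar along its guides to the rear until it stands against the rear stop, without lifting or tipping it. Then push the marked handle, the one with the round knob on its end, clockwise through its quarter turn until it is fully shut against its stop, crosswise to its pipe. Leave the cover open, and leave the other, plain handle and the things lying around as they are.

Things in the scene. Friction and masses are not known exactly. Their poses are not given: they have to be found in the camera images.
- valve_box: Low grey metal valve box fixed to the bench. Origin on the bench under the middle of its pit; its x axis points from its front (robot side) to its rear, y to its left, z up. It spans x -72 to 202, y -143 to 143 mm. The cover lies on its wall tops and rear deck (z = 54 mm), guided by side rails up to z = 62; front stop up to 58; rear stop up to 62, its inner face at x = 194 mm.
- pit (a point): Middle of the pit's floor, z = 6 mm, right above the box's origin. The pit holds both valves and is open at the top when the cover is back: x -60 to 60, y -125 to 125 mm from here, walls up to z = 54 mm, the closed deck behind. Two copper pipes run along x under the handles and out of the front wall (16 mm thick, tops at z = 23 mm; ends 110 mm in front of here).
- cover: Loose flat aluminium cover, 130 (x) by 268 (y) by 5 mm, about 0.4 kg; slides along the box's x between the rails (3 mm play each side) on plain friction, about 2 to 6 N. Origin: centre of its underside, z = 54 mm. In the box's frame it starts at x = 2 (closed over the pit) to 17 mm; against the rear stop it is at x = 129 mm.
- cover_bar (a point): Middle of the front face of the upright finger bar that stands on the cover along its front edge. The bar is 10 mm thick (x), 90 mm long (y), and rises 22 mm above the cover's top, to z = 81 mm above the bench; this point is at z = 70 mm. Its front face looks to the box's -x.
- knobbed_valve: Fixed brass body of the marked valve, in the pit: the one whose handle carries a knob. Origin on the bench level under the handle's axis, axes parallel to the box's. In the box's frame it stands at x = 35, and at y = -65 or y = 45 mm (the plain valve has the other place).
- knobbed_hub (a point): Point on the turning axis (vertical) of the marked handle, at the top face of its bar, z = 39 mm.
- knobbed_end (a point): Centre of the round knob at the end of the marked handle, level with the top face of the bar, 64 mm from the axis. The handle is a flat steel bar 14 mm wide and 7 mm thick (z 32 to 39 mm) reaching 72 mm from its axis; the spool-shaped knob on its end is 20 mm across and its top is at z = 50 mm.
- knobbed_handle (a joint): Angle of the marked handle (rad). 0: fully open, the bar points along the pipe to the box's front (-x). It grows as the handle turns clockwise seen from above, its end swinging from the box's front (-x) to the box's left (+y). 1.571: shut, at the stop, the bar points to +y, crosswise to the pipe. Stiff hinge, about 0.1 N m, stays where it is left. Starts between 0 and 0.25.
- plain_handle (a joint): Angle of the other handle, same bar and same sense, flat end without a knob. Starts between 0 and 0.25 and must be left.
- plain_end (a point): Point on the plain handle's bar, top face, 64 mm from its axis, z = 39 mm.
- loupe: Bystander: black stand loupe, 37 mm round, 36 mm tall, stands on the bench right of the box.
- marker_pen: Bystander: black marker pen, 133 mm long, 13 mm thick, lies left of the box.
- tweezers: Bystander: steel tweezers, 124 mm long, 9 mm high, lie in front of the box.
- masking_roll: Bystander: roll of masking tape, 103 mm across, 25 mm high, lies on the left of the bench.
- cream_tube: Bystander: small white tube with green cap, 90 mm long, 21 mm high, lies at the front left.

How it is judged:
On the way, in this order (a step that is already met when the one before it is completed fails the run):
1. the cover stands fully back, the marked valve still open (x of cover in the frame of valve_box above 0.119 m and value of joint knobbed_handle below 0.5 rad), for 0.2 s.
2. the marked handle is pushed shut (value of joint knobbed_handle above 1.47 rad), for 0.2 s.
At the end, for the whole second after the job is handed in: The cover lies flat in its guides within 10 mm of the rear stop and at rest, the knobbed handle is within 0.1 rad of its shut stop, the plain handle is still open (x of cover in the frame of valve_box above 0.119 m and z of cover in the frame of valve_box below 0.06 m and angle between cover's own z axis and vertical below 0.05 rad and linear speed of cover below 0.01 m/s and value of joint knobbed_handle above 1.47 rad and value of joint plain_handle below 0.4 rad); the robot touches nothing.
It fails at once if the cover is lifted more than 12 mm out of its guides or tipped (z of cover in the frame of valve_box above 0.066 m or angle between cover's own z axis and vertical above 0.15 rad).
It fails at once if the plain handle is moved more than 10 mm at its end (distance of plain_end from where it was at the start of the episode above 0.01 m).
It fails at once if a bystander is moved more than 20 mm (distance of any of loupe, marker_pen, tweezers, masking_roll, cream_tube from where it was at the start of the episode above 0.02 m).
It also fails if it takes over 45 s, if anything falls off the work surface, if the arm or the gripper's body presses on something with over 40 N, if the wrist force passes 120 N, or if a joint passes its speed limit or range.

## Working session

There is one attempt and no reset: what is moved stays moved. The work goes in short steps, Python scripts to look and compute and a tool call to move; the robot and the scene stay as the last step left them, time stands still between calls to the robot, and variables do not carry over. Pictures are saved under pics/ and viewed, at most 10 in all, crops included, and the job is handed in when it is done.

Besides the shell and the picture viewer there is one more tool, called after "Emit:" in YAML: its name, and indented under it one key for each argument. move_arm: Moves the arm, as the interface text tells. Its arguments: {"type":"object","properties":{"commands":{"type":"array","items":{"type":"array","items":{"type":"array","items":{"type":"number"}}}},"claw":{"type":"number"},"squeeze":{"type":"number"}},"required":["commands"]}

```bash
mkdir -p pics; ls; cat > h.py <<'E'
from rig import *
import numpy as np, cv2
def snap(n,f):
    c=camera(n); cv2.imwrite(f'pics/{f}.png',c['pixels']); np.savez(f'pics/{f}.npz',**c); return c
def cloud(c):
    K=c['camera_matrix'];T=c['extrinsics'];Z=c['range_z'];v,u=np.mgrid[:400,:640]
    P=np.stack([(u-K[0,2])/K[0,0]*Z,-(v-K[1,2])/K[1,1]*Z,-Z],-1)
    return (P-T[:3,3])@T[:3,:3]
def onplane(c,u,v,z):
    K=c['camera_matrix'];T=c['extrinsics'];R=T[:3,:3]
    d=np.array([(u-K[0,2])/K[0,0],-(v-K[1,2])/K[1,1],-1])@R; o=-T[:3,3]@R
    return o+d*(z-o[2])/d[2]
E
python3 - <<'E'
from h import *
for n in('top','side'):
    c=snap(n,n+'0');print(n,c['camera_matrix'],c['extrinsics'])
o=get_obs();print(o)
E
```

```text
pics
top [[510.35446558   0.         316.85728369]
 [  0.         510.35446558 193.61941783]
 [  0.           0.           1.        ]] [[-0.00296857 -0.99999143 -0.00288578  0.22193477]
 [ 0.98756654 -0.00338523  0.15716508 -0.45307971]
 [-0.1571735  -0.00238335  0.98756813 -1.22966043]
 [ 0.          0.          0.          1.        ]]
side [[519.00810555   0.         311.99224309]
 [  0.         519.00810555 200.24574357]
 [  0.           0.           1.        ]] [[ 0.9987055   0.04997142  0.00949637 -0.47966813]
 [-0.03711784  0.58831238  0.80778141 -0.17451779]
 [ 0.03477915 -0.80708822  0.58940564 -1.0876203 ]
 [ 0.          0.          0.          1.        ]]
{'time': 0.1, 'q': array([-1.46548744e+00,  5.28379061e-01,  1.43381102e+00, -2.86476927e-06,
        1.18141270e+00, -1.78535596e-01]), 'joint_velocities': array([ 1.33722095e-03, -1.99056513e-03, -3.47019204e-03, -2.08618659e-04,
       -1.01627450e-03,  4.00570878e-05]), 'joint_torque': array([-3.59309870e-04, -4.40984023e+01, -1.77150840e+01,  6.35220716e-02,
        5.33714436e-02, -4.57794204e-05]), 'position': array([ 0.17500227, -0.59966231,  0.40385381]), 'tool_rot': array([ 9.89945354e-01,  1.41446758e-01,  3.54667615e-05, -1.00443736e-03]), 'ft_force': array([-0.34763478, -0.28935609, -0.16855797]), 'moment': array([ 0.04493732, -0.03473878,  0.04463879]), 'grip_force': 0.0, 'grip_width': 0.08713908025552274}
```

View pics/top0.png

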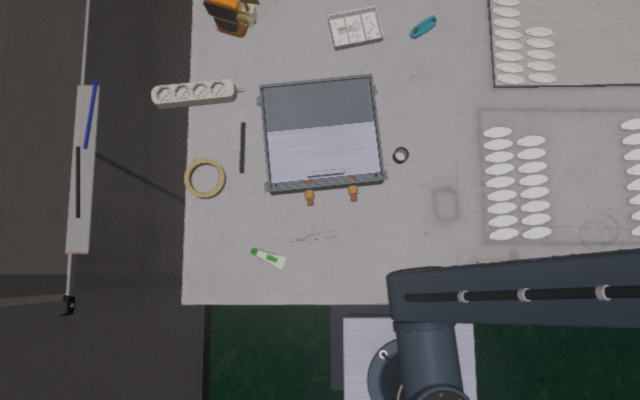

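View pics/side0.png

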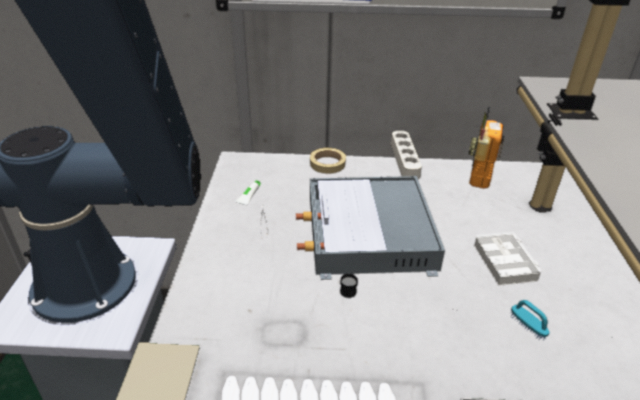

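The top view shows the box at about (262–383, 76–192), turned slightly, with its pipes at (310,197) and (353,193). The cover is the white area with its bar at (325,174). The side view agrees. Next I fit the box, cover and bar from the depth.

```bash
cat >> h.py <<'E'
def fit(P,m):
    r=cv2.minAreaRect((P[m][:,:2]*1000).astype(np.float32)); return r
E
python3 - <<'E'
from h import *
for n in('top','side'):
    c=dict(np.load(f'pics/{n}0.npz'));P=cloud(c);x,y,z=P[...,0],P[...,1],P[...,2]
    roi=(x>.4)&(x<.78)&(y>-.02)&(y<.4)
    m=roi&(z>.045)&(z<.1)
    k=cv2.connectedComponentsWithStats(m.astype(np.uint8));i=1+np.argmax(k[2][1:,4]);b=k[1]==i
    print(n,'box',fit(P,b),'pix',k[2][i], 'z bench',np.median(z[roi&(z<.03)]))
    br=c['pixels'].min(2)>150
    cv=b&br;cv=cv2.morphologyEx(cv.astype(np.uint8),cv2.MORPH_OPEN,np.ones((3,3)))>0
    print('cover',fit(P,cv),np.median(z[cv]))
    bar=roi&(z>.069)&(z<.1)
    print('bar',bar.sum(),fit(P,bar) if bar.sum()>4 else'', z[bar])
    u,v=(300,150),(0,0)
c=cv2.imread('pics/top0.png')[65:215,245:400];cv2.imwrite('pics/z.png',cv2.resize(c,None,fx=4,fy=4,interpolation=2))
E
```

```text
top box ((606.3392333984375, 210.54083251953125), (276.1915588378906, 286.6688232421875), 5.850908279418945) pix [  259    74   126   119 12016] z bench 0.001059867222113898
cover ((555.1390380859375, 204.78280639648438), (129.7399139404297, 264.86444091796875), 5.6257476806640625) 0.06042011369508381
bar 193 ((619.63818359375, 188.11392211914062), (248.42359924316406, 233.85411071777344), 7.247940540313721) [0.07082072 0.06931823 0.07049638 0.06986509 0.06980084 0.06980639
 0.06960724 0.06908802 0.06925983 0.08326569 0.07996666 0.08330906
 0.08285791 0.08319377 0.08442357 0.08356698 0.08223589 0.08049654
 0.08145773 0.07799189 0.08249178 0.0821624  0.08145272 0.08326251
 0.08137794 0.08231846 0.08029315 0.08274541 0.08205916 0.08225581
 0.08258511 0.08203984 0.08261611 0.08291561 0.08282043 0.08063512
 0.08035996 0.08223328 0.07986771 0.0767487  0.08770609 0.07552333
 0.08311752 0.07839236 0.08197987 0.081353   0.08214157 0.08303478
 0.08605589 0.0817553  0.08221995 0.08340124 0.07904316 0.08342606
 0.08076334 0.08352922 0.08361184 0.08193964 0.08307971 0.08138539
 0.08395074 0.0825
[... 2567 characters left out ...]
.0784791  0.08005096 0.07847656 0.08031617
 0.08223004 0.0812028  0.07972558 0.08009147 0.07947291 0.08111411
 0.07789923 0.07840721 0.07858494 0.07814081 0.08037696 0.07785743
 0.07815688 0.08140985 0.07933447 0.08020705 0.08233345 0.0769423
 0.07665408 0.07661775 0.07887517 0.07828684 0.07819478 0.07615742
 0.07767184 0.0789749  0.07968236 0.07897234 0.07484702 0.0792173
 0.07895208 0.08023413 0.0770898  0.07246199 0.0791052  0.08188884
 0.08082302 0.0811408  0.07943714 0.07909939 0.07767911 0.08069864
 0.07915162 0.0779141  0.07783411 0.0787948  0.07675869 0.07771738
 0.07437246 0.07459828 0.07420748 0.07551413 0.07610827 0.07305112
 0.07123541 0.07109867 0.07280731 0.07041349 0.06913351]
```

View pics/z.png

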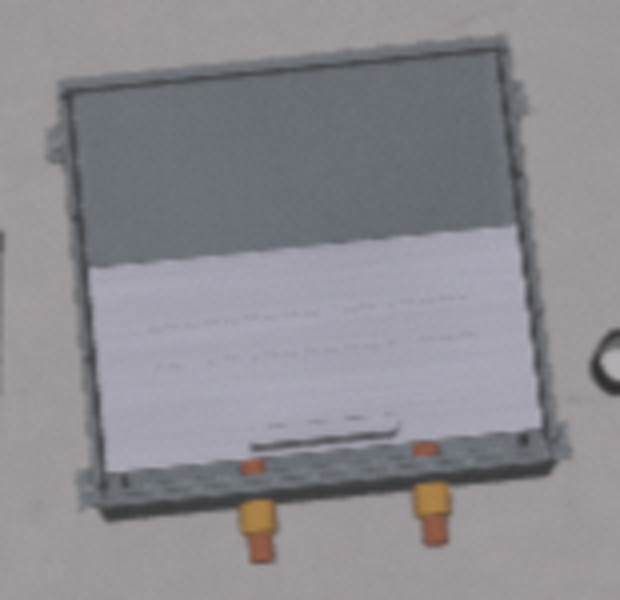

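The crop shows the cover at its front position, with the bar at about (325,436) in the 4x crop. Box yaw is 5.7° with its origin near (541,204) mm, and the cover sits at x≈14. Now I work out the approach.

```bash
cat >> h.py <<'E'
from scipy.spatial.transform import Rotation as Ro
YB=np.radians(5.7); O=np.array([.5413,.2040])
def bw(x,y): # box mm -> world m
    return O+np.array([[np.cos(YB),-np.sin(YB)],[np.sin(YB),np.cos(YB)]])@[x/1000,y/1000]
def wb(p):
    return np.array([[np.cos(YB),np.sin(YB)],[-np.sin(YB),np.cos(YB)]])@(np.array(p)[:2]-O)*1000
def rows(p0,yaw0,goals):
    # tool down; goals: (boxx,boxy,tipz mm,box yaw deg)
    for x,y,z,a in goals:
        d=np.r_[bw(x,y),z/1000+.182]-p0
        c,s=np.cos(yaw0),np.sin(yaw0)
        print(np.round(np.r_[np.array([c*d[0]+s*d[1],s*d[0]-c*d[1],-d[2]])/.04,0,0,yaw0-(np.radians(a)+YB)],3).tolist())
def tyaw(o):
    r=Ro.from_quat(o['tool_rot']).as_matrix(); return np.arctan2(r[1,0],r[0,0])
E
python3 - <<'E'
from h import *
o=get_obs();print(tyaw(o))
g=[wb((.45,-.3)).tolist()+[200,0],(-110,-60,150,0),(-85,0,100,0),(-85,0,67,0)]
rows(np.array([.175,-.6,.405]),tyaw(o),g)
E
```

```text
0.283845221785323
[8.7, -5.275, 0.575, 0.0, 0.0, 0.184]
[11.442, -15.761, 1.825, 0.0, 0.0, 0.184]
[12.331, -17.121, 3.075, 0.0, 0.0, 0.184]
[12.331, -17.121, 3.9, 0.0, 0.0, 0.184]
```

Emit:
move_arm:
  commands:
    - [[8.7,-5.3,0.5,0,0,0.184],[8.7,-5.3,0.5,0,0,0.184],[8.7,-5.3,0.5,0,0,0.184],[8.7,-5.3,0.5,0,0,0.184],[8.7,-5.3,0.5,0,0,0.184],[8.7,-5.3,0.5,0,0,0.184],[8.7,-5.3,0.5,0,0,0.184],[8.7,-5.3,0.5,0,0,0.184],[8.7,-5.3,0.5,0,0,0.184]]
  claw: 1

```text
time: 1.23
position: [0.4495, -0.2993, 0.3846]
tool_rot: [0.999, 0.05, -0.0, 0.0]
ft_force: [0.2, -0.3, 0.0]
grip_width: 0.0055
grip_force: 0.0
```

```bash
python3 - <<'E'
from h import *
o=get_obs();print(tyaw(o),o['position'])
rows(np.array([.45,-.3,.385]),.0998,[(-110,-60,150,0),(-85,0,100,0),(-85,0,67,0),(-70,0,67,0)])
E
```

```text
0.10005543581225777 [ 0.44951777 -0.29929643  0.38457192]
[0.776, -10.811, 1.325, 0.0, 0.0, 0.0]
[1.402, -12.311, 2.575, 0.0, 0.0, 0.0]
[1.402, -12.311, 3.4, 0.0, 0.0, 0.0]
[1.777, -12.31, 3.4, 0.0, 0.0, 0.0]
```

Emit:
move_arm:
  commands:
    - [[0.8,-10.8,1.3,0,0,0],[0.8,-10.8,1.3,0,0,0],[0.8,-10.8,1.3,0,0,0],[0.8,-10.8,1.3,0,0,0],[0.8,-10.8,1.3,0,0,0],[0.8,-10.8,1.3,0,0,0],[0.8,-10.8,1.3,0,0,0],[0.8,-10.8,1.3,0,0,0],[1.4,-12.3,2.6,0,0,0],[1.4,-12.3,2.6,0,0,0],[1.4,-12.3,3.3,0,0,0],[1.4,-12.3,3.3,0,0,0]]

```text
time: 2.72
position: [0.4563, 0.1944, 0.2515]
tool_rot: [0.999, 0.049, -0.002, 0.001]
ft_force: [-0.1, 0.2, -1.3]
grip_width: 0.0003
grip_force: 0.0
```

```bash
python3 - <<'E'
from h import *
c=snap('side','s1'); o=get_obs();print(o['position'],wb(o['position']),o['ft_force'])
i=c['pixels'][110:310,230:480];cv2.imwrite('pics/s1c.png',cv2.resize(i,None,fx=3,fy=3,interpolation=2))
E
```

```text
[0.45665771 0.1946122  0.25254226] [-85.15617585  -0.93472884] [ 1.35993138  0.62639833 -0.06124167]
```

View pics/s1c.png

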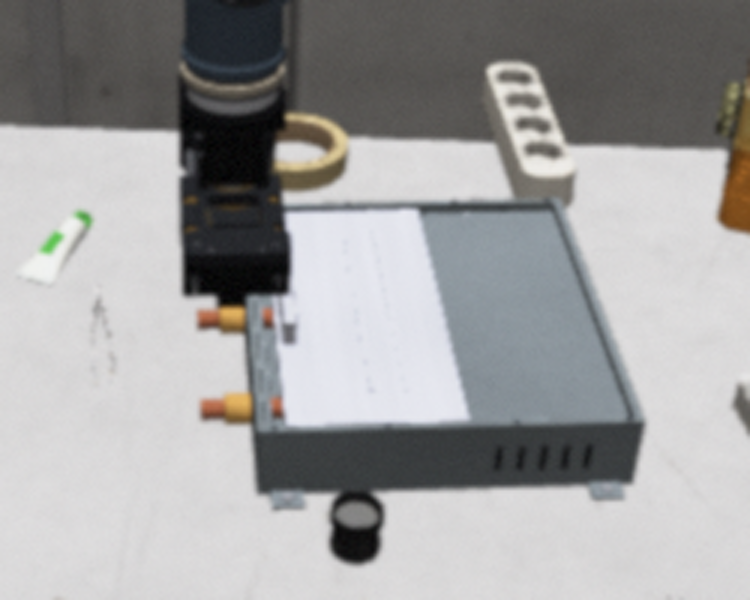

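The side view shows the closed fingertips at about (235,300), just in front of the middle of the bar at (287,315). Now I push along tool x, which is box x.

Emit:
move_arm:
  commands:
    - [[0.3,0,0.1,0,0,0],[0.5,0,0.1,0,0,0],[0.7,0,0.1,0,0,0],[1.0,0,0.1,0,0,0],[1.3,0,0.1,0,0,0],[1.6,0,0.1,0,0,0],[1.9,0,0.1,0,0,0],[2.2,0,0.1,0,0,0],[2.5,0,0.1,0,0,0],[2.7,0,0.1,0,0,0],[2.9,0,0.1,0,0,0],[3.0,0,0.1,0,0,0]]

```text
time: 4.28
position: [0.5754, 0.2081, 0.2487]
tool_rot: [0.999, 0.05, -0.001, 0.0]
ft_force: [-5.6, -0.6, 3.4]
grip_width: 0.0003
grip_force: 3.0
```

Emit:
move_arm:
  commands:
    - [[0.1,0,0,0,0,0],[0.2,0,0,0,0,0],[0.3,0,0,0,0,0],[0.35,0,0,0,0,0],[0.35,0,0,0,0,0]]

```text
time: 4.9
position: [0.5894, 0.2095, 0.2488]
tool_rot: [0.999, 0.05, -0.001, 0.0]
ft_force: [-5.4, -0.7, 3.6]
grip_width: 0.0008
grip_force: 2.5
```

```bash
python3 - <<'E'
from h import *
c=snap('side','s2'); o=get_obs();print(o['position'],wb(o['position']),o['ft_force'])
i=c['pixels'][110:310,230:480];cv2.imwrite('pics/s2c.png',cv2.resize(i,None,fx=3,fy=3,interpolation=2))
E
```

```text
[0.58935723 0.20948825 0.24872291] [48.36470323  0.68808166] [-5.45935701  0.30742599  3.14226573]
```

View pics/s2c.png

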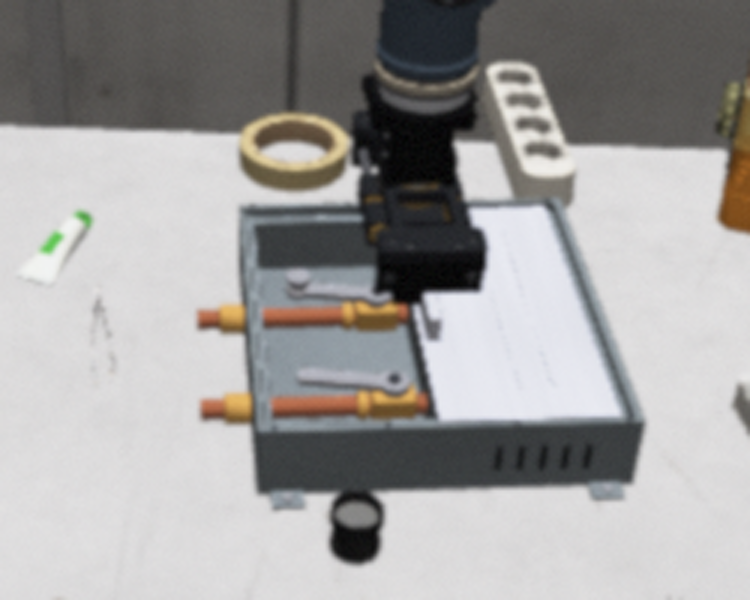

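The cover slides flat with about 5 N of push. The pit is open, the knobbed handle is the left one (y=45, knob at (298,280)), and the plain one is on the right. I keep pushing to the stop.

Emit:
move_arm:
  commands:
    - [[0.1,0,0,0,0,0],[0.2,0,0,0,0,0],[0.25,0,0,0,0,0],[0.25,0,0,0,0,0]]

```text
time: 5.45
position: [0.5976, 0.2104, 0.2486]
tool_rot: [0.999, 0.05, -0.004, 0.0]
ft_force: [-10.3, -1.4, 7.1]
grip_width: 0.0007
grip_force: 4.9
```

Emit:
move_arm:
  commands:
    - [[0.05,0,0,0,0,0],[0.1,0,0,0,0,0],[0.1,0,0,0,0,0]]

```text
time: 5.82
position: [0.5992, 0.2107, 0.2487]
tool_rot: [0.999, 0.05, -0.008, 0.001]
ft_force: [-15.9, -1.8, 13.4]
grip_width: 0.0007
grip_force: 8.2
```

The force has risen, so the cover is at the rear stop. I back off, rise, and look.

Emit:
move_arm:
  commands:
    - [[-0.4,0,0,0,0,0],[-0.8,0,0,0,0,0],[-0.8,0,-1.0,0,0,0],[-1.5,0,-2.5,0,0,-0.18],[-2.5,0.5,-3.5,0,0,-0.36],[-4,0.5,-3.5,0,0,-0.54],[-5.0,0.5,-3.5,0,0,-0.72],[-5.0,0.5,-3.5,0,0,-0.9],[-5.0,0.5,-3.5,0,0,-1.08],[-5.0,0.5,-3.5,0,0,-1.26],[-5.0,0.5,-3.5,0,0,-1.44],[-5.0,0.5,-3.5,0,0,-1.57]]

```text
time: 7.32
position: [0.4084, 0.1711, 0.3895]
tool_rot: [0.67, 0.743, 0.003, 0.002]
ft_force: [0.8, -0.6, -1.0]
grip_width: 0.0004
grip_force: 0.0
```

```bash
python3 - <<'E'
from h import *
o=get_obs();print(o['position'],wb(o['position']),tyaw(o)-YB,o['q'])
c=snap('side','s3');d=snap('top','t3')
i=c['pixels'][150:310,280:480];j=d['pixels'][60:220,240:400]
cv2.imwrite('pics/c3.png',np.hstack([cv2.resize(i,(400,320),interpolation=2),cv2.resize(j,(400,400),interpolation=2)[:320]]))
for n,c in(('s',c),('t',d)):
    P=cloud(c);x,y,z=P[...,0],P[...,1],P[...,2]
    B=np.stack([x,y],-1)-O;bx=(B@[np.cos(YB),np.sin(YB)])*1000;by=(B@[-np.sin(YB),np.cos(YB)])*1000
    m=(abs(by)<42)&(bx>30)&(bx<110)&(z>.07)&(z<.09);print(n,'bar x',np.median(bx[m]),m.sum())
    m=(abs(by)<120)&(abs(bx)<55)&(z>.03)&(z<.07)
    k=cv2.connectedComponentsWithStats(m.astype(np.uint8))
    for q in range(1,k[0]):
        if k[2][q,4]>15:
            s=k[1]==q;print(k[2][q],'bx',np.percentile(bx[s],[2,50,98]).round(),'by',np.percentile(by[s],[2,50,98]).round(),'z',np.percentile(z[s],[5,95]))
E
```

```text
[0.40839174 0.17112501 0.38949253] [-135.5162402   -19.51202418] 1.5747236478454665 [ 1.43465345e-01  3.06434345e-01  1.89073009e+00 -2.24655861e-04
  9.37682052e-01  4.01868659e-02]
s bar x 70.57327959016379 118
[325 200  35  13 232] bx [-37.   1.  43.] by [33. 48. 62.] z [0.03154407 0.04851302]
[329 233  37  10 231] bx [-35.   8.  43.] by [-77. -62. -48.] z [0.03224692 0.04053557]
t bar x 71.36962021297362 171
[343 138  10   6  48] bx [32. 39. 49.] by [-74. -64. -54.] z [0.03242758 0.04573617]
[299 142  10  35 221] bx [-36.   7.  45.] by [36. 50. 63.] z [0.03567591 0.05358411]
```

View pics/c3.png

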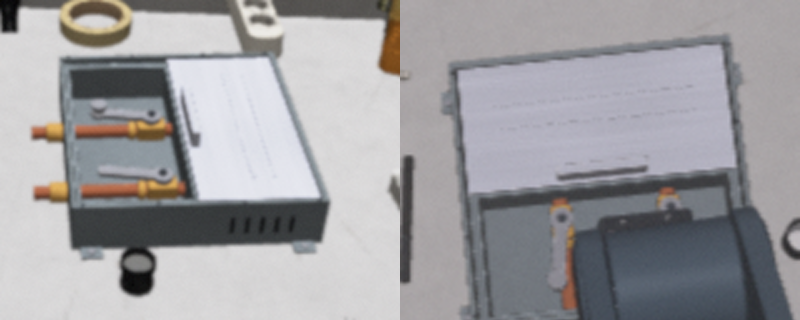

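The cover is at the rear stop: bar centre at x≈71, where 71 is expected. The knobbed handle, seen at about (100–155, 105–115) on the left and (560, 215–285) on the right, is still nearly open. I plan the sweep with the pad face behind the knob.

```bash
cat >> h.py <<'E'
def arc(t,z,r=55,off=19):
    s,c=np.sin(t),np.cos(t)
    return (35-r*c-off*s,45+r*s-off*c,z,90-np.degrees(t))
E
python3 - <<'E'
from h import *
o=get_obs();y=tyaw(o)
rows(o['position']+[0,0,.001],y,[arc(-.2,110),arc(-.2,60),arc(-.2,34)])
E
```

```text
[0.877, 3.015, 2.46, 0.0, 0.0, -0.201]
[0.877, 3.015, 3.71, 0.0, 0.0, -0.201]
[0.877, 3.015, 4.36, 0.0, 0.0, -0.201]
```

Emit:
move_arm:
  commands:
    - [[0.88,3.0,1.0,0,0,-0.1],[0.88,3.0,1.5,0,0,-0.2],[0.88,3.0,2.4,0,0,-0.2],[0.88,3.0,2.4,0,0,-0.2],[0.88,3.0,3.0,0,0,-0.2],[0.88,3.0,3.6,0,0,-0.2],[0.88,3.0,4.0,0,0,-0.2],[0.88,3.0,4.35,0,0,-0.2],[0.88,3.0,4.35,0,0,-0.2]]

```text
time: 8.55
position: [0.5224, 0.2178, 0.2145]
tool_rot: [0.594, 0.804, -0.0, -0.0]
ft_force: [0.2, -0.3, 0.7]
grip_width: 0.0003
grip_force: 0.0
```

```bash
python3 - <<'E'
from h import *
c=snap('side','s4'); o=get_obs();y=tyaw(o);print(o['position'],wb(o['position']),arc(-.2,34),y-YB,o['ft_force'])
i=c['pixels'][150:310,280:480];cv2.imwrite('pics/s4c.png',cv2.resize(i,None,fx=3,fy=3,interpolation=2))
rows(o['position'],y,[arc(t,34) for t in np.arange(-.05,1.7,.15)])
E
```

```text
[0.52269308 0.21792977 0.21498637] [-17.13141363  15.70893022] (np.float64(-15.128944496162127), np.float64(15.451921827288047), 34, np.float64(101.45915590261646)) 1.7700785897328344 [-0.14496289 -0.37543938  0.14845024]
[0.195, -0.008, -0.025, 0.0, 0.0, 0.149]
[0.411, -0.031, -0.025, 0.0, 0.0, 0.299]
[0.629, -0.022, -0.025, 0.0, 0.0, 0.449]
[0.843, 0.019, -0.025, 0.0, 0.0, 0.599]
[1.049, 0.092, -0.025, 0.0, 0.0, 0.749]
[1.241, 0.195, -0.025, 0.0, 0.0, 0.899]
[1.415, 0.326, -0.025, 0.0, 0.0, 1.049]
[1.569, 0.481, -0.025, 0.0, 0.0, 1.199]
[1.697, 0.657, -0.025, 0.0, 0.0, 1.349]
[1.797, 0.85, -0.025, 0.0, 0.0, 1.499]
[1.868, 1.057, -0.025, 0.0, 0.0, 1.649]
[1.907, 1.271, -0.025, 0.0, 0.0, 1.799]
```

View pics/s4c.png

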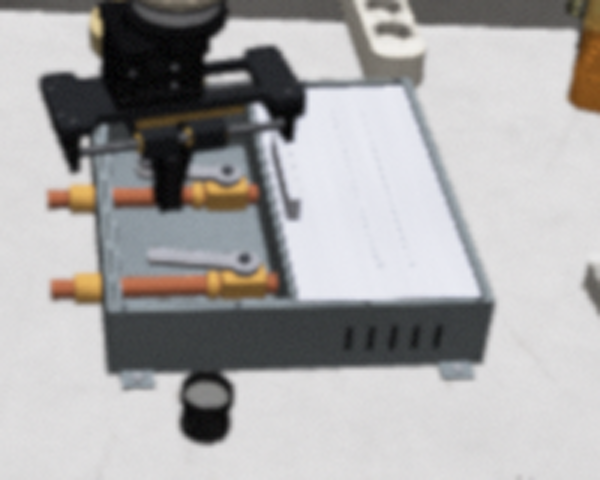

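The fingers are in the pit at about (170,195), on the right side of the knobbed handle, and nothing is in contact. I sweep now.

Emit:
move_arm:
  commands:
    - [[0.2,0,0,0,0,0.15],[0.41,-0.03,0,0,0,0.3],[0.63,-0.02,0,0,0,0.45],[0.84,0.02,0,0,0,0.6],[1.05,0.09,0,0,0,0.75],[1.24,0.195,0,0,0,0.9],[1.415,0.33,0,0,0,1.05],[1.57,0.48,0,0,0,1.2],[1.7,0.66,0,0,0,1.35],[1.8,0.85,0,0,0,1.5]]

```text
time: 9.85
position: [0.5337, 0.2967, 0.2156]
tool_rot: [0.983, 0.182, -0.001, 0.0]
ft_force: [-1.2, -3.1, 0.3]
grip_width: 0.0004
grip_force: 1.0
```

```bash
python3 - <<'E'
from h import *
c=snap('side','s5'); o=get_obs();y=tyaw(o);print(o['position'],wb(o['position']),arc(1.3,34),y-YB,o['ft_force'],o['moment'],o['q'])
i=c['pixels'][150:310,280:480];cv2.imwrite('pics/s5c.png',cv2.resize(i,None,fx=3,fy=3,interpolation=2))
rows(o['position'],y,[arc(t,34) for t in (1.4,1.5,1.57,1.62,1.66)])
E
```

```text
[0.53464667 0.29729134 0.21569928] [ 2.64523645 93.49087591] (np.float64(1.9799589027210267), np.float64(92.91322245407845), 34, np.float64(15.515486632992975)) 0.2626782682347696 [ 0.02091646 -1.16124585 -0.40737665] [-0.26889153  0.14490198  0.02525594] [ 3.25095355e-01  7.65976652e-01  1.59718627e+00 -5.36738679e-04
  7.77010182e-01  1.53411238e+00]
[0.119, -0.032, -0.008, 0.0, 0.0, 0.092]
[0.262, -0.06, -0.008, 0.0, 0.0, 0.192]
[0.364, -0.07, -0.008, 0.0, 0.0, 0.262]
[0.436, -0.074, -0.008, 0.0, 0.0, 0.312]
[0.494, -0.074, -0.008, 0.0, 0.0, 0.352]
```

View pics/s5c.png

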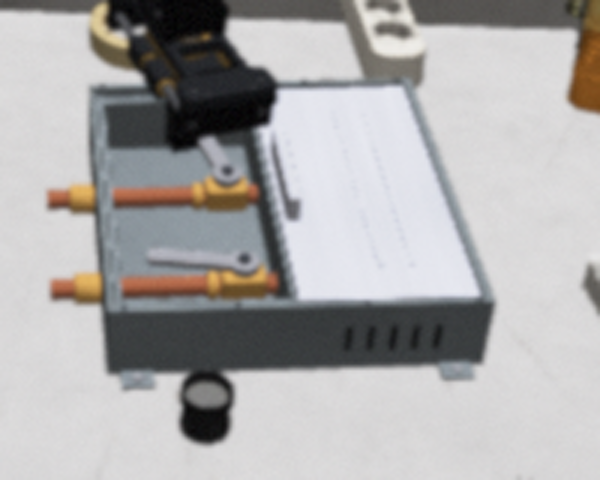

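The handle is turning and now points left and a bit forward at (215,155). I finish the quarter turn.

Emit:
move_arm:
  commands:
    - [[0.12,-0.03,0,0,0,0.09],[0.26,-0.06,0,0,0,0.19],[0.36,-0.07,0,0,0,0.26],[0.44,-0.07,0,0,0,0.31],[0.44,-0.07,0,0,0,0.31]]

```text
time: 10.52
position: [0.5463, 0.3052, 0.2151]
tool_rot: [1.0, 0.031, -0.005, 0.001]
ft_force: [-6.8, -1.6, 5.4]
grip_width: 0.0003
grip_force: 4.0
```

Emit:
move_arm:
  commands:
    - [[0.05,0,0,0,0,0],[0.1,0,0,0,0,0],[0.1,0,0,0,0,0]]

```text
time: 10.9
position: [0.5479, 0.3053, 0.2149]
tool_rot: [0.999, 0.031, -0.009, 0.002]
ft_force: [-13.0, -1.9, 9.7]
grip_width: 0.0008
grip_force: 6.6
```

The force has built up against the stop. I back off, rise and check.

Emit:
move_arm:
  commands:
    - [[-0.3,0,0,0,0,0],[-0.6,0,0,0,0,0],[-0.6,0,-1,0,0,0],[-0.6,0,-2.2,0,0,0],[-1.5,0,-3.6,0,0,0],[-3,1,-4.5,0,0,0],[-3,2.5,-4.5,0,0,0],[-3,4,-4.5,0,0,0],[-3,5.5,-4.5,0,0,0],[-3,7,-4.5,0,0,0],[-3,8,-4.5,0,0,0],[-3,8,-4.5,0,0,0]]

```text
time: 12.4
position: [0.4532, -0.0233, 0.3952]
tool_rot: [1.0, 0.028, 0.001, 0.001]
ft_force: [-0.1, -0.0, -0.2]
grip_width: 0.0005
grip_force: 0.0
```

```bash
python3 - <<'E'
from h import *
c=snap('side','s6');d=snap('top','t6');print(get_obs()['ft_force'])
i=c['pixels'][150:310,280:480];j=d['pixels'][60:220,240:400]
cv2.imwrite('pics/c6.png',np.hstack([cv2.resize(i,(400,320),interpolation=2),cv2.resize(j,(400,400),interpolation=2)[:320]]))
for n,c in(('s',c),('t',d)):
    P=cloud(c);x,y,z=P[...,0],P[...,1],P[...,2]
    B=np.stack([x,y],-1)-O;bx=(B@[np.cos(YB),np.sin(YB)])*1000;by=(B@[-np.sin(YB),np.cos(YB)])*1000
    m=(abs(by)<42)&(bx>30)&(bx<110)&(z>.07)&(z<.09);print(n,'bar x',np.median(bx[m]),m.sum())
    for lo,hi in((60,120),(-60,60),(-120,-20)):
      m=(by>lo)&(by<hi)&(abs(bx)<53)&(z>.031)&(z<.06)
      if m.sum()>10:print(lo,m.sum(),fit(P,m),'bx',np.percentile(bx[m],[2,50,98]).round(),'by',np.percentile(by[m],[2,50,98]).round())
E
```

```text
[-1.00548204 -0.56527777 -0.60502788]
s bar x 70.52625897372884 114
60 117 ((549.9664916992188, 308.7183837890625), (46.00847625732422, 88.59664916992188), 49.174583435058594) bx [24. 33. 42.] by [ 61.  99. 118.]
-60 153 ((545.3988647460938, 203.03309631347656), (78.9422836303711, 118.20384979248047), 4.848676681518555) bx [-36.  23.  43.] by [-60. -51.  55.]
-120 227 ((551.1072998046875, 144.10711669921875), (23.44802474975586, 81.70342254638672), 85.41111755371094) bx [-36.   8.  43.] by [-76. -62. -48.]
t bar x 71.34882616174968 171
60 152 ((568.3673095703125, 296.5833740234375), (18.777877807617188, 58.647705078125), 7.731942176818848) bx [27. 34. 44.] by [ 61.  93. 117.]
-60 203 ((548.6703491210938, 204.08035278320312), (88.22071075439453, 119.5394287109375), 7.009784698486328) bx [-34.  25.  47.] by [-59. -50.  58.]
-120 204 ((554.427978515625, 143.59725952148438), (22.622406005859375, 85.33163452148438), 89.00190734863281) bx [-33.  10.  46.] by [-73. -59. -49.]
```

View pics/c6.png

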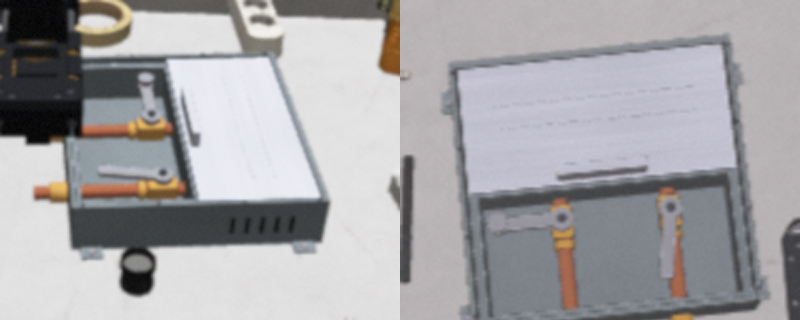

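The knobbed handle now lies crosswise, with its hub at (562,216) and knob at (497,224) in the right-hand view. The cover is fully back, the plain handle has not moved, and the arm is clear. I hand in.

```bash
python3 -c "
from rig import *
print(hand_in())"
```

```text
the job is handed in; nothing more can be done
None
```

The cover is pushed back against its rear stop, the knobbed valve is turned shut against its stop, and the plain handle was left alone with the arm clear. The job is handed in, but the hand-in returned no verdict.

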